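# Empty the vial tray into the discard bin over its rim

## Robot

A 6-joint arm with a two-finger parallel gripper is mounted at the origin on a cart in front of the work surface, level with it; the furniture and walls round the work are solid. World frame = base frame: x ahead of the robot, y to its left, z up, the work surface at z = 0. Lengths are in m, angles in degrees, forces in N, time in s.
With the tool pointing down it reaches from about 0.25 to 0.725 m from the base axis. Payload 9.7 kg.
Tool frame: the origin (TCP) lies at the very end of the fingers, on their centre line; the grasp point (between the pads) lies 19 mm behind it; z points along the fingers, y is the line along which they close (so a half turn about z gives the same grasp; the last joint's range is limited). The gripper opens to 85 mm and grips with 20 to 120 N. Pads are 22 mm wide; open, the fingers measure 114 mm over their backs; the gripper's body (76 mm by 85 mm) begins 54 mm behind the grasp point. The pads swing forward as they close: fully open they stand 13 mm farther back than shut.
Start: joints at [76.031, 4.979, 10.078, 95.1, 0, 90], TCP at [0.133, 0.534, 0.196] pointing down, gripper open.
Joint ranges: [-179.16, 179.16], [-48.56, 103.87], [-65.8, 70.77], [-126.05, 130.52], [-82.76, 87.17], [-180, 180]. Speed limits (degrees/s): [127.2, 127.2, 147.25, 180, 180, 180].

## Interface

Orientations are given as [roll, pitch, yaw] about the fixed x, y, z axes, in that order (R = Rz(yaw) Ry(pitch) Rx(roll)).
In Python, from workcell import bot gives the robot as it stands.
- The arm moves only by the tool arm_command, never from a script. Its argument "series" is a list of rows, each a list of 4 numbers: the shift along the tool's x, y, z in m, then the turn about the tool's z in rad. A call has exactly 5 rows; each row is the pose to reach, as a shift and turn from the pose commanded when the call began, along the tool's axes at that moment; what a row does not reach only later rows make up. A row lasts 1/10 s, in which the tool goes at most 50 mm and 8.59 degrees, less where a joint would pass 70% of its speed; a pose out of reach is approached as far as the arm can. A call with a gripper value outside its range is refused whole. "hand" is the finger opening in m, from 0 to 0.0854, set as the call begins (left out, the last holds). The fingers move at their own pace and stop on an object; "grip_force" is the grip in N (left out, the last holds). Time passes only in rows, so rows that repeat a pose let the fingers close, or fill a call up. It gives the time, the measured TCP pose, the force, the opening and the grip force at its end, in the units of the state.
- bot.get_obs(): the state, without advancing time (a new reading comes with each control period).
- bot.camera(name): name is "scene" or "top" or "wrist"; returns a dict with "color" (384x512x3 uint8, blue, green, red), "camera_matrix" (3x3 intrinsics, pixels), "xyz" and "orientation" of the camera in the world; the wrist camera has in their place "T_tool_cam" (4x4, takes a point from camera to tool coordinates, whose origin is the TCP and whose axes are the flange's). Camera axes: x right, y up, looking along -z (the intrinsics and any distortion apply to the point x, -y, -z); pixel columns grow to the right and rows downward; lengths in m; the calibration is good to about 2 mm. The wrist camera is an equidistant fisheye: a pixel r from the principal point sees the ray r / f radians off the axis. A picture is of the moment at which its call begins: read the wrist's pose just before it. There is no depth.
- bot.job_done(): hands the job in; it is judged then, once.
Trained networks look in the newest picture that a camera, given by its name, has taken for a name from the list of things; names that differ only in an ending like _2 or _b are one class to them, and where a whole thing is asked for, a point or a joint stands for the part that bears it (a point fixed in the world has none). Each returns a list of dicts, best first, with "confidence" (0 to 1); they miss things now and then, are a little off and sometimes report something else, mostly with a low value. They report only what shows in the picture. A call takes as long as a camera call. They do not tell look-alikes from the thing itself.
- bot.find_in(camera, target): "location" ([column, row] in pixels, amid what is visible of it).
- bot.mark_of(camera, target): "location" ([column, row] in pixels: a listed point, or the origin of a listed thing).
The state is a dict: "time": time; "q": joint angles; "qd": joint speeds; "joint_efforts": joint torques, N m; "ee_pos": TCP position; "tcp_rot": TCP orientation; "wrist_force": force on the tool from outside, world axes, zero at the start; "torque": the same for the moment, N m; "opening": finger opening in m; "grasp_force": force on a finger pad.
Only numpy, scipy, OpenCV 4.12 (cv2) and the standard library are available. Lean on these libraries where they do the work, as an engineer would, in place of code of your own. Each camera call takes 0.05 s, during which the arm holds its last target. There are 200 camera calls.

## Task

Empty the two small vials from the steel tray into the yellow discard bin: lift the tray level by its blue grip plate, hook its turned-down front lip inside the bin's rim on the side facing the tray, and tip the tray over with that rim as the pivot until both vials have slid into the bin. Then set the empty tray down flat on the bench, clear of the bin, and let go. Spill nothing on the bench, and leave the amber bottle and the timer where they stand.

Things in the scene. Friction and masses are not known exactly. Their poses are not given: they have to be found in the camera images.
- tray: Loose steel tray, 90 x 90 mm, 0.25 kg, to the right of the bin and a little beyond it, open front (-x) facing it (yaw within 15 degrees of the bin's). Origin: centre of its underside, z up. Floor underside 5 mm, top 8 mm over the origin; side and rear walls 3 mm thick, top at z = 25. Polished: things slide out from about 20 degrees of tipping, surely at 45 to 50. Blue grip plate at the rear (+x), see grip.
- grip (a point): Middle of the tray's upright blue grip plate, at tray (68, 0, 50) mm, tray axes. The plate is 14 mm thick in x (61 to 75), 50 mm wide in y, top at z = 76 mm; pinch it from above across its thickness, fingertips no lower than z = 30 mm, as one finger stands over the rear wall.
- lip (a point): Middle of the lower edge of the tray's turned-down front lip, at tray (-42, 0, 0) mm, tray axes. The lip is 6 mm thick (x = -45 to -39), as wide as the tray, and reaches 5 mm below the floor's underside.
- bin: Yellow open rectangular bin with a red panel front and back, screwed to the bench, 100 (x) x 130 (y) x 70 (z) mm outside, walls and floor 4 mm; origin at the centre of its underside, +x towards the tray, z up. It does not move.
- rim (a point): Middle of the top of the bin's wall that faces the tray, at bin (48, 0, 70) mm, bin axes; the wall spans x = 46 to 50 mm. With the tray's underside on the wall's inner edge and the tray's front edge about 20 mm past it, the lip hangs free inside and the tray can turn 50 degrees about that edge.
- vial_red: Small white vial with a red cap, 25 mm across, 45 mm high, 12 g, standing loose on the tray floor in its front half; origin at the centre of its base.
- vial_green: Small white vial with a green cap, 25 mm across, 45 mm high, 12 g, standing loose on the tray floor beside the other; origin at the centre of its base.
- substrate: Bystander: amber bottle with a black cap, 48 mm across, 78 mm high, to the right, beside the analyser; origin at the centre of its base.
- timer: Bystander: small white wedge-shaped bench timer, 44 x 64 x 33 mm, to the right, beside the analyser; origin at the centre of its underside.
Things that resemble listed ones, but are neither listed nor needed, are in the scene too. What is shaped like the vial_red but pink, purple or turquoise is not meant.

How it is judged (in metres and radians):
On the way, in this order (a step that is already met when the one before it is completed fails the run):
1. the tray, tilted less than 20 degrees, rests on the bin's rim facing the tray with its lip dropped inside the bin (x of lip in the frame of bin between -0.03 and 0.046 m and y of lip in the frame of bin between -0.05 and 0.05 m and z of lip in the frame of bin below 0.071 m and contact force between tray and bin above 0.15 N and angle between tray's own z axis and vertical below 0.35 rad), for 0.2 s.
2. the tray is tipped more than 30 degrees with its lip still inside and the tray resting on the rim (x of lip in the frame of bin between -0.03 and 0.046 m and y of lip in the frame of bin between -0.05 and 0.05 m and z of lip in the frame of bin below 0.071 m and contact force between tray and bin above 0.15 N and angle between tray's own z axis and vertical above 0.52 rad), for 0.1 s.
At the end, for the whole second after the job is handed in: Both vials lie at rest inside the bin (origins within its outline and lower than 65 mm); the tray stands flat on the bench (tilted less than 7 degrees, origin within 12 mm of the bench top), at rest, not leaning on the bin (x of vial_red in the frame of bin between -0.05 and 0.05 m and y of vial_red in the frame of bin between -0.065 and 0.065 m and height (world z) of each of vial_red, vial_green below 0.065 m and linear speed of each of vial_red, vial_green below 0.03 m/s and x of vial_green in the frame of bin between -0.05 and 0.05 m and y of vial_green in the frame of bin between -0.065 and 0.065 m and height (world z) of tray between -0.01 and 0.012 m and angle between tray's own z axis and vertical below 0.12 rad and contact force between tray and bin below 0.1 N and linear speed of tray below 0.02 m/s); the robot touches nothing.
It fails at once if the amber bottle or the timer is shifted more than 25 mm (distance of any of substrate, timer from where it was at the start of the episode above 0.025 m).
It fails at once if a vial drops onto the bench outside the bin ((height (world z) of vial_red below 0.02 m and horizontal distance between vial_red and tray above 0.075 m and (x of vial_red in the frame of bin above 0.055 m or x of vial_red in the frame of bin below -0.055 m or y of vial_red in the frame of bin above 0.07 m or y of vial_red in the frame of bin below -0.07 m)) or (height (world z) of vial_green below 0.02 m and horizontal distance between vial_green and tray above 0.075 m and (x of vial_green in the frame of bin above 0.055 m or x of vial_green in the frame of bin below -0.055 m or y of vial_green in the frame of bin above 0.07 m or y of vial_green in the frame of bin below -0.07 m))).
It also fails if it takes over 45 s, if anything falls off the work surface, if the arm or the gripper's body presses on something with over 40 N, if the wrist force passes 120 N, or if a joint passes its speed limit or range.

## Working session

There is one attempt and no reset: what is moved stays moved. The work goes in short steps, Python scripts to look and compute and a tool call to move; the robot and the scene stay as the last step left them, time stands still between calls to the robot, and variables do not carry over. Pictures are saved under pics/ and viewed, at most 10 in all, crops included, and the job is handed in when it is done.

Besides the shell and the picture viewer there is one more tool, called after "Call:" by a JSON object that holds its "fn" and its "kwargs". arm_command: Moves the arm, as the interface text tells. Its arguments: {"type":"object","properties":{"series":{"type":"array"},"hand":{"type":"number"},"grip_force":{"type":"number"}},"required":["series"]}

```bash
mkdir -p pics; ls; cat > h.py <<'E'
import numpy as np, cv2
from workcell import bot
from scipy.spatial.transform import Rotation as R
def cam(n):
    c=bot.camera(n); return c
def rot(o):
    o=np.array(o,float)
    return o if o.shape==(3,3) else R.from_euler('xyz',o,degrees=True).as_matrix()
def ray(c,px):
    K=np.array(c['camera_matrix']); u=(px[0]-K[0,2])/K[0,0]; v=(px[1]-K[1,2])/K[1,1]
    return np.array(c['xyz']), rot(c['orientation'])@np.array([u,-v,-1.])
def onz(c,px,z):
    o,d=ray(c,px); return o+d*(z-o[2])/d[2]
def proj(c,P):
    p=rot(c['orientation']).T@(np.array(P)-np.array(c['xyz'])); K=np.array(c['camera_matrix'])
    return np.array([K[0,0]*p[0]/-p[2]+K[0,2],K[1,1]*-p[1]/-p[2]+K[1,2]])
E
python3 - <<'E'
from h import *
ims=[]
for n in ['scene','top']:
    c=cam(n); ims.append(c['color']); print(n,c['xyz'],c['orientation'],np.round(c['camera_matrix'],1).tolist(),[k for k in c])
    for t in ['tray','grip','lip','bin','rim','vial_red','vial_green','substrate','timer']:
        r=bot.mark_of(n,t)[:3]
        print(t,[(np.round(x['location'],1).tolist(),round(x['confidence'],2)) for x in r])
cv2.imwrite('pics/s.png',ims[0]); cv2.imwrite('pics/t.png',ims[1])
print(bot.get_obs())
E
```

```text
pics
scene [0.10361916 0.77891117 0.67814988] [  45.2662972    -1.13106473 -150.51770698] [[475.6, 0.0, 257.3], [0.0, 475.6, 188.1], [0.0, 0.0, 1.0]] ['color', 'camera_matrix', 'xyz', 'orientation']
tray [([266.2, 244.2], 0.94)]
grip [([301.2, 213.5], 0.81)]
lip [([245.4, 252.4], 0.8)]
bin [([249.4, 305.7], 0.96)]
rim [([256.8, 255.0], 0.9), ([295.9, 174.8], 0.28)]
vial_red [([253.2, 235.1], 0.72), ([189.6, 226.3], 0.68), ([157.7, 269.0], 0.57)]
vial_green [([262.4, 254.7], 0.68)]
substrate [([252.2, 158.7], 0.68), ([256.9, 255.0], 0.53)]
timer [([296.8, 175.7], 0.91)]
top [0.24262064 0.2462125  0.89465885] [  9.41772826   2.2373928  -90.23944464] [[351.1, 0.0, 254.4], [0.0, 351.1, 189.9], [0.0, 0.0, 1.0]] ['color', 'camera_matrix', 'xyz', 'orientation']
tray [([250.0, 207.2], 0.86)]
grip [([271.7, 220.8], 0.79)]
lip [([234.7, 200.3], 0.66)]
bin [([200.0, 222.9], 0.89)]
rim [([218.2, 215.9], 0.98)]
vial_red [([193.3, 155.4], 0.69), ([247.6, 195.6], 0.5), ([232.8, 154.3], 0.43)]
vial_green [([239.7, 213.9], 0.53)]
substrate [([326.1, 154.8], 0.55)]
timer [([323.1, 198.3], 0.76)]
{'time': 1.0, 'q': array([7.60303673e+01, 4.97910891e+00, 1.00791832e+01, 9.51010998e+01,
       1.15835061e-03, 9.00018985e+01]), 'qd': array([ 0.02393352,  0.00460363,  0.02334697,  0.00686375,  0.04068913,
       -0.04869582]), 'joint_efforts': array([ 1.69340801e-03, -5.20112300e+01,  4.64862370e+01,  1.64556863e-03,
        9.87469093e-05,  2.02778423e-06]), 'ee_pos': array([0.1327655 , 0.53372508, 0.19559082]), 'tcp_rot': array([-1.79998974e+02, -1.15831662e-03,  1.66028469e+02]), 'wrist_force': array([-0.13869266,  1.08838247, -0.18109034]), 'torque': array([-0.02336071, -0.00927073,  0.07207333]), 'grasp_force': 0.0, 'opening': 0.08568809028629344}
```

View pics/s.png

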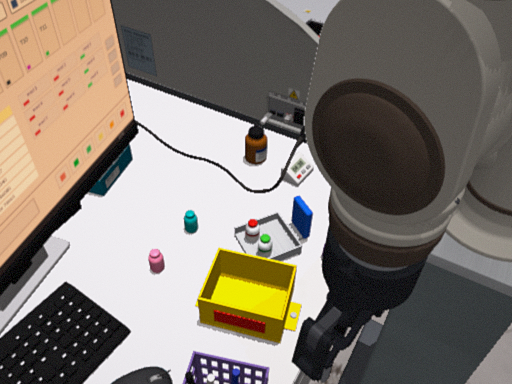

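View pics/t.png

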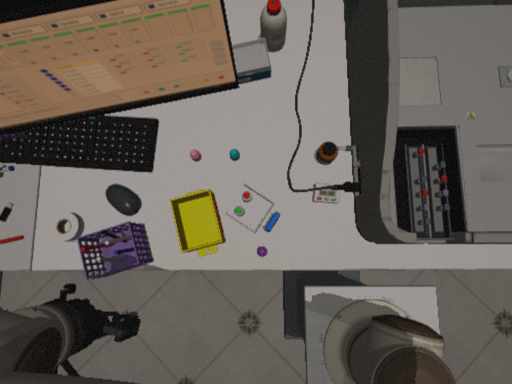

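```bash
python3 - <<'E'
from h import *
s=cam('scene'); t=cam('top')
S={'tray':[266.2,244.2],'grip':[301.2,213.5],'lip':[245.4,252.4],'bin':[249.4,305.7],'rim':[256.8,255.0],'vial_green':[262.4,254.7],'vial_red':[253.2,235.1],'substrate':[252.2,158.7],'timer':[296.8,175.7]}
T={'tray':[250,207.2],'grip':[271.7,220.8],'lip':[234.7,200.3],'bin':[200,222.9],'rim':[218.2,215.9],'vial_green':[239.7,213.9],'vial_red':[247.6,195.6],'substrate':[326.1,154.8],'timer':[323.1,198.3]}
Z={'grip':.05,'rim':.07,'vial_green':.008,'vial_red':.008}
for n in S:
    a,d=ray(s,S[n]); b,e=ray(t,T[n])
    M=np.c_[d,-e]; k=np.linalg.lstsq(M,b-a,rcond=None)[0]
    print(n,'scene',np.round(onz(s,S[n],Z.get(n,0)),4)[:2],'top',np.round(onz(t,T[n],Z.get(n,0)),4)[:2],'tri',np.round((a+d*k[0]+b+e*k[1])/2,4),'gap',np.round(np.linalg.norm(a+d*k[0]-b-e*k[1]),4))
E
```

```text
tray scene [0.3439 0.2938] top [0.3463 0.292 ] tri [ 0.3458  0.2919 -0.003 ] gap 0.0017
grip scene [0.3057 0.2369] top [0.3072 0.2373] tri [0.3064 0.2371 0.05  ] gap 0.0016
lip scene [0.367  0.3289] top [0.3645 0.3314] tri [0.3647 0.3313 0.0039] gap 0.0015
bin scene [0.3066 0.4187] top [0.307  0.4202] tri [0.3064 0.4197 0.0018] gap 0.0009
rim scene [0.3215 0.3706] top [0.3182 0.3637] tri [0.3213 0.3655 0.0632] gap 0.0053
vial_green scene [0.3356 0.3235] top [0.3285 0.3178] tri [0.333  0.3195 0.0035] gap 0.0084
vial_red scene [0.3716 0.2931] top [0.3752 0.2976] tri [0.3723 0.2966 0.0123] gap 0.0048
substrate scene [0.4827 0.1034] top [0.4819 0.093 ] tri [ 0.487   0.0917 -0.0115] gap 0.0041
timer scene [0.376  0.1024] top [0.3675 0.1049] tri [0.3703 0.1068 0.0052] gap 0.0073
```

```bash
python3 - <<'E'
from h import *
s=cv2.imread('pics/s.png'); t=cv2.imread('pics/t.png')
a=cv2.resize(t[175:270,160:295],None,fx=4.2,fy=4.2,interpolation=cv2.INTER_CUBIC)
b=cv2.resize(s[185:345,185:325],None,fx=2.493,fy=2.493,interpolation=cv2.INTER_CUBIC)[:399]
cv2.imwrite('pics/c.png',a); cv2.imwrite('pics/d.png',cv2.resize(s[185:345,185:325],None,fx=3.6,fy=3.6,interpolation=cv2.INTER_CUBIC))
print(a.shape)
E
```

```text
(399, 567, 3)
```

View pics/c.png

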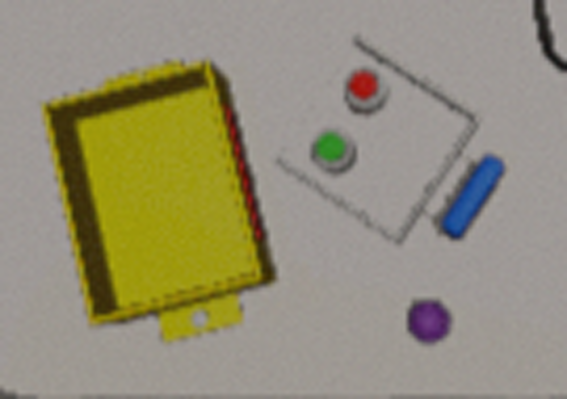

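View pics/d.png

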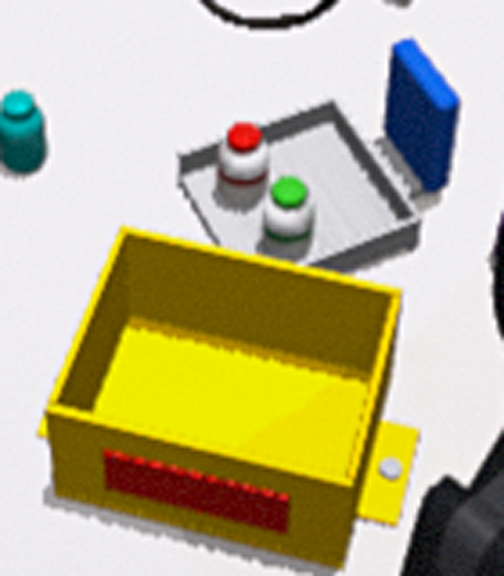

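```bash
cat > fit.py <<'E'
from h import *
s=cam('scene'); t=cam('top')
c=np.array([[46,104],[212,62],[262,276],[92,322]])/4.2+[160,175]
d=np.array([[50,410],[123,230],[400,292],[352,482]])/3.6+[185,185]
for n,cm,px in (('top',t,c),('scene',s,d)):
    P=np.array([onz(cm,p,.07)[:2] for p in px]); print(n,'corners',np.round(P,4).tolist(),'cen',P.mean(0).round(4),'sides',np.linalg.norm(np.roll(P,-1,0)-P,axis=1).round(3),'ang',[round(float(np.degrees(np.arctan2(*(v[::-1]))))) for v in np.roll(P,-1,0)-P])
c=np.array([[357,40],[477,120],[400,243],[278,160]])/4.2+[160,175]
P=np.array([onz(t,p,.025)[:2] for p in c]); print('tray',P.round(4).tolist(),P.mean(0).round(4),np.linalg.norm(np.roll(P,-1,0)-P,axis=1).round(3),[round(float(np.degrees(np.arctan2(*(v[::-1])))),1) for v in np.roll(P,-1,0)-P])
c=np.array([[495,157],[453,230]])/4.2+[160,175]
P=np.array([onz(t,p,.076)[:2] for p in c]); print('plate top',P.round(4),P.mean(0))
print('purple',onz(t,np.array([428,320])/4.2+[160,175],.04))
E
python3 fit.py
```

```text
top corners [[0.3577, 0.4778], [0.381, 0.3831], [0.2601, 0.3531], [0.2352, 0.4477]] cen [0.3085 0.4154] sides [0.098 0.125 0.098 0.126] ang [-76, -166, 105, 14]
scene corners [[0.3554, 0.4833], [0.3797, 0.3905], [0.2579, 0.3584], [0.2338, 0.4504]] cen [0.3067 0.4207] sides [0.096 0.126 0.095 0.126] ang [-75, -165, 105, 15]
tray [[0.401, 0.3032], [0.352, 0.2319], [0.2798, 0.2779], [0.3291, 0.3502]] [0.3405 0.2908] [0.087 0.086 0.088 0.086] [-124.5, 147.5, 55.7, -33.2]
plate top [[0.3248 0.223 ]
 [0.2845 0.2467]] [0.30464065 0.23487134]
purple [0.23534583 0.26156477 0.04      ]
```

Call:
{"fn": "arm_command", "kwargs": {"series": [[-0.028,-0.029,0.004,-0.14],[-0.056,-0.058,0.008,-0.28],[-0.084,-0.087,0.012,-0.42],[-0.112,-0.116,0.016,-0.56],[-0.14,-0.145,0.02,-0.7]], "hand": 0.068, "grip_force": 120}}

```text
time: 1.7
ee_pos: [0.234, 0.3579, 0.1755]
tcp_rot: [180.0, 0.0, -153.5]
wrist_force: [1.0, 0.3, -0.4]
opening: 0.0681
grasp_force: 0.0
```

```bash
cat > d.py <<'E'
# usage: d.py x y z yaw  -> shift in tool axes from measured pose
import sys; from h import *
o=bot.get_obs(); x,y,z,w=map(float,sys.argv[1:5])
Rt=rot(o['tcp_rot']); d=Rt.T@(np.array([x,y,z])-o['ee_pos'])
turn=-((w-o['tcp_rot'][2]+180)%360-180)
print('t',o['time'],'pos',o['ee_pos'].round(4),'rot',o['tcp_rot'].round(2),'q',o['q'].round(1),'F',o['wrist_force'].round(2),'M',o['torque'].round(3),'open',round(o['opening'],4),'gf',round(o['grasp_force'],1)); print('shift',d.round(4),'turn',round(np.radians(turn),4))
E
python3 d.py 0.306 0.236 0.15 -123.8
```

```text
t 1.7 pos [0.234  0.3579 0.1755] rot [ 1.7999e+02  2.0000e-02 -1.5352e+02] q [ 56.8 -12.1  -8.4  93.7  -0.   30.3] F [ 0.95  0.26 -0.38] M [-0.02  -0.058 -0.01 ] open 0.0681 gf 0.0
shift [-0.0101 -0.1412  0.0255] turn -0.5187
```

Call:
{"fn": "arm_command", "kwargs": {"series": [[-0.0025,-0.035,0.006,-0.13],[-0.005,-0.07,0.012,-0.26],[-0.0075,-0.105,0.019,-0.39],[-0.01,-0.1412,0.0255,-0.5187],[-0.01,-0.1412,0.0255,-0.5187]]}}

```text
time: 2.2
ee_pos: [0.3059, 0.234, 0.1496]
tcp_rot: [-180.0, -0.0, -124.0]
wrist_force: [0.1, -0.4, 0.2]
opening: 0.068
grasp_force: 0.0
```

```bash
python3 d.py 0.306 0.236 0.028 -123.8; python3 - <<'E'
from h import *
for t in ['grip','tray']:
  for n in ['wrist','top','scene']:
    o=bot.get_obs(); c=cam(n); r=bot.mark_of(n,t)[:1]
    if n=='wrist':
        w=c; cv2.imwrite('pics/w1.png',c['color'])
        print([k for k in c],np.round(c['camera_matrix'],1).tolist(),np.round(c['T_tool_cam'],4).tolist(),[ (k['location'],k['confidence']) for k in r])
        for k in r:
            K=c['camera_matrix']; u=np.array(k['location'])-[K[0][2],K[1][2]]; rr=np.hypot(*u); th=rr/K[0][0]
            dc=np.array([np.sin(th)*u[0]/rr,-np.sin(th)*u[1]/rr,-np.cos(th)]); T=np.array(c['T_tool_cam']); Rt=rot(o['tcp_rot'])
            d=Rt@T[:3,:3]@dc; p=Rt@T[:3,3]+o['ee_pos']; z=.05 if t=='grip' else 0; print('wrist',t,(p+d*(z-p[2])/d[2]).round(4))
    else:
        for k in r: print(n,t,onz(c,k['location'],.05 if t=='grip' else 0).round(4),k['confidence'])
E
```

```text
t 2.2 pos [0.3059 0.234  0.1496] rot [-1.7997e+02 -4.0000e-02 -1.2402e+02] q [ 37.5 -18.3 -16.1  92.2  -0.  -18.5] F [ 0.09 -0.37  0.25] M [ 0.017 -0.012 -0.034] open 0.068 gf 0.0
shift [-0.0018  0.0011  0.1216] turn -0.0038
['color', 'camera_matrix', 'T_tool_cam'] [[297.3, 0.0, 256.0], [0.0, 297.3, 189.8], [0.0, 0.0, 1.0]] [[0.0009, 0.9554, 0.2954, 0.0764], [1.0, -0.0007, -0.0009, -0.0008], [-0.0007, 0.2954, -0.9554, -0.1778], [0.0, 0.0, 0.0, 1.0]] [([259.4, 180.9], 0.95)]
wrist grip [0.3038 0.2358 0.05  ]
top grip [0.3033 0.4052 0.05  ] 0.36
scene grip [0.3055 0.236  0.05  ] 0.87
['color', 'camera_matrix', 'T_tool_cam'] [[297.3, 0.0, 256.0], [0.0, 297.3, 189.8], [0.0, 0.0, 1.0]] [[0.0009, 0.9554, 0.2954, 0.0764], [1.0, -0.0007, -0.0009, -0.0008], [-0.0007, 0.2954, -0.9554, -0.1778], [0.0, 0.0, 0.0, 1.0]] [([255.7, 220.1], 0.6)]
wrist tray [0.3405 0.2894 0.    ]
scene tray [ 0.3413  0.294  -0.    ] 0.84
```

View pics/w1.png

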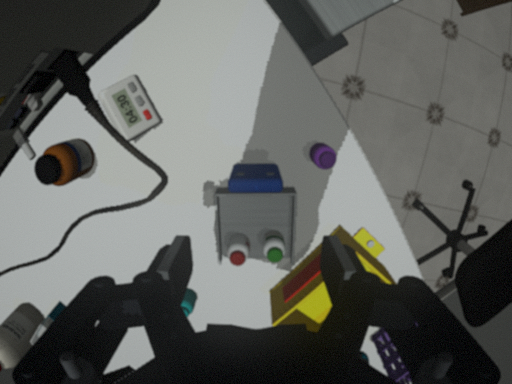

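Call:
{"fn": "arm_command", "kwargs": {"series": [[0,-0.002,0.03,0],[-0.001,-0.002,0.06,0],[-0.001,-0.002,0.09,0],[-0.001,-0.002,0.112,0],[-0.001,-0.002,0.12,0]]}}

```text
time: 3.3
ee_pos: [0.3059, 0.2359, 0.028]
tcp_rot: [179.9, -0.2, -124.2]
wrist_force: [-0.6, 0.8, 1.2]
opening: 0.0679
grasp_force: 0.0
```

Call:
{"fn": "arm_command", "kwargs": {"series": [[0,0,0,0],[0,0,0,0],[0,0,0,0],[0,0,0,0],[0,0,0,0]], "hand": 0.03, "grip_force": 120}}

```text
time: 3.8
ee_pos: [0.3075, 0.2371, 0.0315]
tcp_rot: [-180.0, 0.1, -124.2]
wrist_force: [-1.8, -1.1, 6.0]
opening: 0.0455
grasp_force: 123.4
```

```bash
python3 d.py 0.306 0.236 0.028 -123.8
```

```text
t 3.8 pos [0.3075 0.2371 0.0315] rot [-1.7997e+02  1.0000e-01 -1.2416e+02] q [ 37.6 -17.8 -28.8  78.9   0.  -18.2] F [-1.85 -1.12  6.  ] M [-0.3    0.48   0.071] open 0.0455 gf 123.4
shift [0.0017 0.0007 0.0035] turn -0.0062
```

Call:
{"fn": "arm_command", "kwargs": {"series": [[0,0,-0.002,0],[0,0,-0.006,0],[0,0,-0.012,0],[0,0,-0.018,0],[0,0,-0.02,0]]}}

```text
time: 4.3
ee_pos: [0.3073, 0.2369, 0.051]
tcp_rot: [-180.0, 0.1, -124.2]
wrist_force: [-1.2, 0.7, -3.9]
opening: 0.0455
grasp_force: 122.9
```

```bash
python3 d.py 0.306 0.236 0.028 -123.8;python3 - <<'E'
from h import *
c=cam('scene')['color']; w=cam('wrist')['color']
a=cv2.resize(c[185:285,215:335],None,fx=5,fy=5,interpolation=cv2.INTER_CUBIC)[:500]
cv2.imwrite('pics/l1.png',a)
E
```

```text
t 4.3 pos [0.3073 0.2369 0.051 ] rot [-1.7998e+02  5.0000e-02 -1.2415e+02] q [ 37.6 -18.1 -26.9  81.2  -0.  -18.2] F [-1.22  0.7  -3.95] M [-0.104  0.056  0.008] open 0.0455 gf 122.9
shift [0.0015 0.0006 0.023 ] turn -0.0062
```

View pics/l1.png

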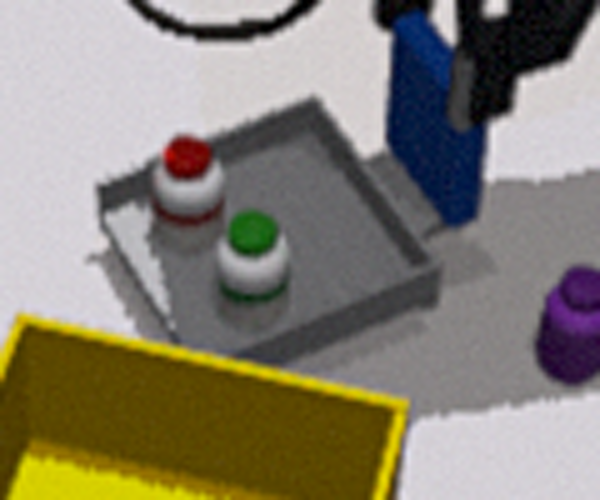

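Call:
{"fn": "arm_command", "kwargs": {"series": [[0,0,-0.008,0],[0,0,-0.024,0],[0,0,-0.044,0],[0,0,-0.064,0],[0,0,-0.076,0]]}}

```text
time: 4.9
ee_pos: [0.3073, 0.2369, 0.1279]
tcp_rot: [-180.0, 0.1, -124.2]
wrist_force: [0.7, 0.4, -3.7]
opening: 0.0451
grasp_force: 123.1
```

```bash
python3 d.py 0.3418 0.2844 0.127 -75.5
```

```text
t 4.9 pos [0.3073 0.2369 0.1279] rot [-1.7997e+02  8.0000e-02 -1.2415e+02] q [ 37.6 -18.3 -18.5  89.7   0.  -18.2] F [ 0.7   0.42 -3.73] M [-0.001  0.047 -0.045] open 0.0451 gf 123.1
shift [-0.0587 -0.0019  0.0009] turn -0.8492
```

Call:
{"fn": "arm_command", "kwargs": {"series": [[-0.003,0,0,-0.04],[-0.009,0,0,-0.12],[-0.016,0,0,-0.23],[-0.024,-0.001,0,-0.34],[-0.031,-0.001,0,-0.45]]}}

```text
time: 5.4
ee_pos: [0.3253, 0.2619, 0.126]
tcp_rot: [180.0, -0.0, -98.1]
wrist_force: [-0.2, -0.4, -3.3]
opening: 0.0448
grasp_force: 123.0
```

```bash
python3 d.py 0.3418 0.2844 0.127 -75.5
```

```text
t 5.4 pos [0.3253 0.2619 0.126 ] rot [ 1.7999e+02 -2.0000e-02 -9.8110e+01] q [ 38.8 -14.  -15.4  88.6  -0.  -43.1] F [-0.2  -0.41 -3.26] M [-0.065  0.04  -0.032] open 0.0448 gf 123.0
shift [-0.0246 -0.0131 -0.001 ] turn -0.3947
```

Call:
{"fn": "arm_command", "kwargs": {"series": [[-0.006,-0.003,0,-0.1],[-0.012,-0.007,-0.001,-0.2],[-0.018,-0.01,-0.001,-0.29],[-0.023,-0.012,-0.001,-0.36],[-0.0246,-0.0131,-0.001,-0.395]]}}

```text
time: 5.9
ee_pos: [0.3419, 0.2844, 0.1269]
tcp_rot: [180.0, -0.0, -75.6]
wrist_force: [0.1, -0.5, -3.4]
opening: 0.0452
grasp_force: 123.1
```

```bash
python3 d.py 0.3418 0.2844 0.127 -75.5; cat > look.py <<'E'
import sys; from h import *
bx,by,w=.307,.419,np.radians(-75.5); Rb=np.array([[np.cos(w),np.sin(w)],[-np.sin(w),np.cos(w)]])
z0=float(sys.argv[2]) # tray origin height guess
for n in ['scene','top']:
    c=cam(n)
    if n=='scene': cv2.imwrite('pics/%s.png'%sys.argv[1],cv2.resize(c['color'][150:350,180:360],None,fx=3,fy=3,interpolation=cv2.INTER_CUBIC))
    for t,z in (('lip',z0),('tray',z0),('grip',z0+.05),('rim',.07),('bin',0)):
        for k in bot.mark_of(n,t)[:1]:
            p=onz(c,k['location'],z)[:2]; print(n,t,round(k['confidence'],2),'world',p.round(4),'bin',(Rb@(p-[bx,by])).round(4))
E
python3 look.py h1 0.096
```

```text
t 5.9 pos [0.3419 0.2844 0.1269] rot [ 1.7997e+02 -2.0000e-02 -7.5570e+01] q [ 39.8 -10.3 -12.2  88.1  -0.  -64.7] F [ 0.06 -0.47 -3.37] M [-0.021 -0.002 -0.031] open 0.0452 gf 123.1
shift [-0.      0.0001 -0.0001] turn -0.0013
scene lip 0.69 world [0.3145 0.385 ] bin [ 0.0348 -0.0013]
scene tray 0.68 world [0.324  0.3477] bin [ 0.0733 -0.0014]
scene grip 0.58 world [0.341  0.2887] bin [0.1347 0.0003]
scene rim 0.57 world [0.3214 0.3728] bin [0.0483 0.0023]
scene bin 0.81 world [0.307  0.4195] bin [-0.0005  0.0001]
top lip 0.79 world [0.3148 0.3834] bin [ 0.0364 -0.0013]
top tray 0.56 world [0.3269 0.3463] bin [0.0754 0.0011]
top grip 0.55 world [0.3169 0.3413] bin [ 0.0777 -0.0099]
top rim 0.74 world [0.3209 0.3763] bin [0.0448 0.0027]
top bin 0.59 world [0.309  0.4136] bin [0.0057 0.0006]
```

View pics/h1.png

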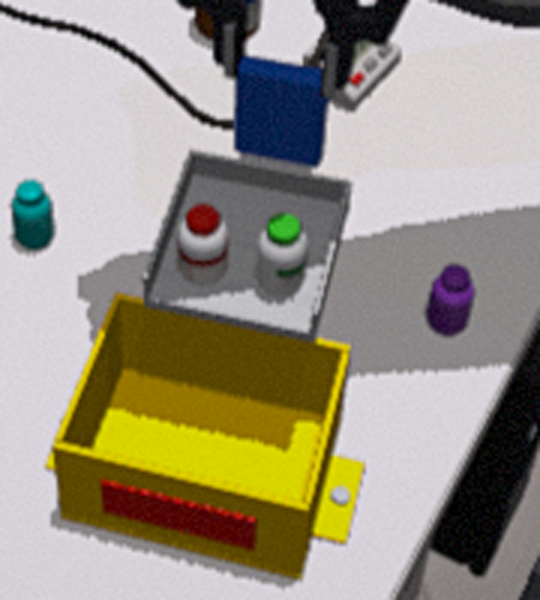

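Call:
{"fn": "arm_command", "kwargs": {"series": [[-0.002,0,0.002,0],[-0.006,0,0.008,0],[-0.01,0,0.015,0],[-0.01,0,0.022,0],[-0.01,0,0.026,0]]}}

```text
time: 7.0
ee_pos: [0.3388, 0.2937, 0.0999]
tcp_rot: [179.9, -0.0, -75.7]
wrist_force: [0.7, -0.3, -3.5]
opening: 0.0453
grasp_force: 123.0
```

Call:
{"fn": "arm_command", "kwargs": {"series": [[0,0,0.0015,0],[0,0,0.003,0],[0,0,0.0045,0],[0,0,0.006,0],[0,0,0.006,0]]}}

```text
time: 7.5
ee_pos: [0.3395, 0.2939, 0.0953]
tcp_rot: [-180.0, 0.0, -75.8]
wrist_force: [0.7, -0.5, -1.1]
opening: 0.0452
grasp_force: 123.4
```

```bash
python3 d.py 0.3418 0.2844 0.0965 -75.5; python3 look.py h2 0.066
```

```text
t 7.5 pos [0.3395 0.2939 0.0953] rot [-1.7997e+02  1.0000e-02 -7.5750e+01] q [ 40.9  -9.8 -15.2  84.5  -0.  -63.4] F [ 0.75 -0.48 -1.05] M [-0.072 -0.044  0.019] open 0.0452 gf 123.4
shift [ 0.0097  0.0001 -0.0012] turn -0.0044
scene lip 0.9 world [0.3121 0.3984] bin [ 0.0213 -0.0002]
scene tray 0.89 world [0.3225 0.3619] bin [0.0592 0.0007]
scene grip 0.75 world [0.3368 0.299 ] bin [ 0.1236 -0.0011]
scene bin 0.93 world [0.3062 0.4193] bin [-0.0005 -0.0007]
top lip 0.71 world [0.3122 0.4033] bin [0.0165 0.0011]
top tray 0.49 world [0.3218 0.3586] bin [ 0.0622 -0.0008]
top rim 0.97 world [0.3138 0.3767] bin [ 0.0427 -0.0041]
top bin 0.88 world [0.3065 0.4218] bin [-0.0028  0.0002]
```

Call:
{"fn": "arm_command", "kwargs": {"series": [[0,0,0,0],[0,0,0,0],[0,0,0,0],[0,0,0,0],[0,0,0,0]], "grip_force": 20}}

```text
time: 8.6
ee_pos: [0.3393, 0.2938, 0.0951]
tcp_rot: [-180.0, -0.0, -75.7]
wrist_force: [2.3, -0.5, 0.6]
opening: 0.045
grasp_force: 123.5
```

Call:
{"fn": "arm_command", "kwargs": {"series": [[0,0,-0.003,0],[0,0,-0.007,0],[0,0,-0.011,0],[-0.001,0,-0.014,0],[-0.001,0,-0.015,0]]}}

```text
time: 9.1
ee_pos: [0.3391, 0.295, 0.1106]
tcp_rot: [-180.0, 0.0, -75.7]
wrist_force: [-0.4, -0.3, -3.1]
opening: 0.0451
grasp_force: 123.1
```

```bash
python3 d.py 0.3418 0.2844 0.0965 -75.5; python3 look.py h3 0.066
```

```text
t 9.1 pos [0.3391 0.295  0.1106] rot [-1.7998e+02  2.0000e-02 -7.5730e+01] q [ 41.   -9.7 -13.5  86.2   0.  -63.2] F [-0.41 -0.32 -3.13] M [-0.094 -0.037  0.005] open 0.0451 gf 123.1
shift [0.011 0.    0.014] turn -0.0041
scene lip 0.84 world [0.3139 0.39  ] bin [ 0.0298 -0.0006]
scene tray 0.91 world [0.3254 0.3537] bin [0.0678 0.0015]
scene grip 0.77 world [0.3402 0.2812] bin [ 0.1417 -0.0023]
scene rim 0.7 world [0.321  0.3719] bin [0.0491 0.0017]
scene bin 0.79 world [0.3045 0.4194] bin [-0.001  -0.0024]
top lip 0.59 world [0.3147 0.3952] bin [0.0249 0.0015]
top grip 0.28 world [0.3104 0.3663] bin [ 0.0519 -0.0099]
top rim 0.83 world [0.3187 0.3763] bin [0.0443 0.0007]
top bin 0.91 world [0.3098 0.4226] bin [-0.0028  0.0036]
```

View pics/h3.png

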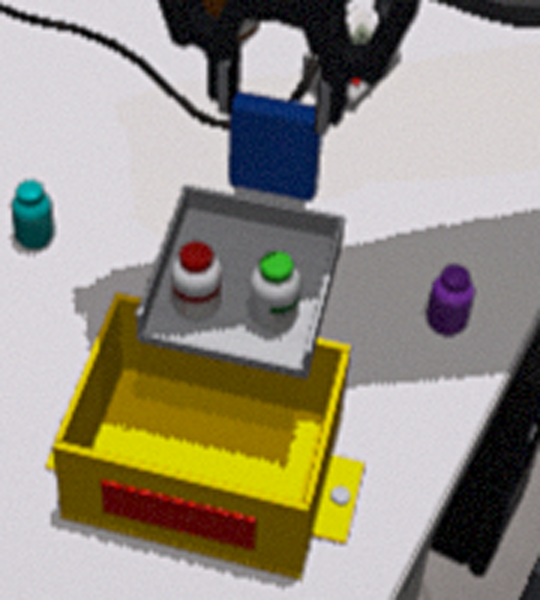

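Call:
{"fn": "arm_command", "kwargs": {"series": [[0,0,0.003,0],[0,0,0.007,0],[0,0,0.011,0],[0,0,0.014,0],[0,0,0.014,0]]}}

```text
time: 10.2
ee_pos: [0.3389, 0.2948, 0.0957]
tcp_rot: [180.0, 0.0, -75.7]
wrist_force: [-0.4, 0.4, -1.5]
opening: 0.045
grasp_force: 123.2
```

Call:
{"fn": "arm_command", "kwargs": {"series": [[0,0,0,0],[0,0,0,0],[0,0,0,0],[0,0,0,0],[0,0,0,0]], "grip_force": 20, "hand": 0.03}}

```text
time: 10.7
ee_pos: [0.339, 0.2948, 0.0962]
tcp_rot: [-180.0, 0.0, -75.7]
wrist_force: [0.1, -0.1, -1.6]
opening: 0.0449
grasp_force: 123.2
```

```bash
python3 d.py 0.3418 0.2844 0.0965 -75.5
```

```text
t 10.7 pos [0.339  0.2948 0.0962] rot [-179.99    0.    -75.74] q [ 41.   -9.7 -15.1  84.6   0.  -63.2] F [ 0.09 -0.14 -1.63] M [ 0.092  0.08  -0.014] open 0.0449 gf 123.2
shift [ 0.0108 -0.0001 -0.0003] turn -0.0042
```

Call:
{"fn": "arm_command", "kwargs": {"series": [[0,0,0,0],[0,0,0,0],[0,0,0,0],[0,0,0,0],[0,0,0,0]], "grip_force": 20, "hand": 0.0455}}

```text
time: 11.2
ee_pos: [0.339, 0.2948, 0.0961]
tcp_rot: [-180.0, -0.0, -75.7]
wrist_force: [0.3, 0.9, -2.2]
opening: 0.0459
grasp_force: 102.9
```

```bash
python3 d.py 0.3418 0.2844 0.0965 -75.5
```

```text
t 11.2 pos [0.339  0.2948 0.0961] rot [-180.     -0.    -75.74] q [ 41.   -9.7 -15.1  84.6  -0.  -63.3] F [ 0.32  0.93 -2.25] M [ 0.127  0.036 -0.024] open 0.0459 gf 102.9
shift [ 0.0107 -0.0001 -0.0004] turn -0.0042
```

Call:
{"fn": "arm_command", "kwargs": {"series": [[0,0,0,0],[-0.002,0,-0.003,0],[-0.005,0,-0.007,0],[-0.008,0,-0.011,0],[-0.01,0,-0.0138,0]], "hand": 0.0492}}

```text
time: 11.7
ee_pos: [0.3366, 0.3049, 0.1104]
tcp_rot: [-180.0, 0.0, -75.7]
wrist_force: [0.7, 0.6, -3.1]
opening: 0.0489
grasp_force: 18.3
```

```bash
python3 d.py 0.3418 0.2844 0.0965 -75.5; python3 look.py h4 0.066|grep -E 'lip|tray|grip'
```

```text
t 11.7 pos [0.3366 0.3049 0.1104] rot [-1.7998e+02  1.0000e-02 -7.5730e+01] q [ 42.2  -9.  -13.   86.1  -0.  -62.1] F [ 0.74  0.62 -3.08] M [-0.092 -0.013  0.009] open 0.0489 gf 18.3
shift [0.0212 0.     0.0139] turn -0.0041
scene lip 0.77 world [0.3077 0.4031] bin [ 0.0156 -0.0034]
scene tray 0.71 world [0.3272 0.3611] bin [0.0611 0.005 ]
scene grip 0.76 world [0.3443 0.289 ] bin [0.1352 0.0036]
```

View pics/h4.png

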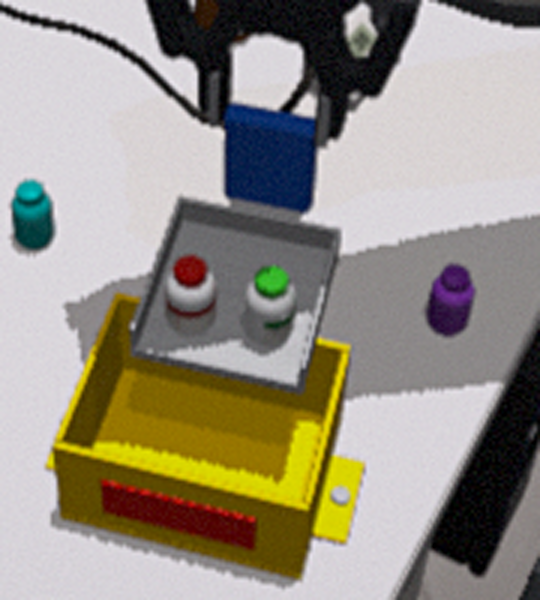

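```bash
cat > tilt.py <<'E'
from h import *
w=np.radians(-75.5); Rb=np.array([[np.cos(w),np.sin(w),0],[-np.sin(w),np.cos(w),0],[0,0,1]])
s=cam('scene'); t=cam('top'); P={}
for n in ['lip','tray','grip','vial_red','vial_green']:
    a=bot.mark_of('scene',n); b=bot.mark_of('top',n); best=None
    for i in a[:3]:
        for j in b[:3]:
            p,d=ray(s,i['location']); q,e=ray(t,j['location'])
            k=np.linalg.lstsq(np.c_[d,-e],q-p,rcond=None)[0]; A=p+d*k[0];B=q+e*k[1]
            g=np.linalg.norm(A-B)
            if g<.015 and (best is None or i['confidence']+j['confidence']>best[0]): best=(i['confidence']+j['confidence'],Rb@((A+B)/2-[.307,.419,0]),g)
    if best: P[n]=best[1]; print(n,best[1].round(4),'conf',round(best[0],2),'gap',round(best[2],4))
o=bot.get_obs(); T=Rb@(o['ee_pos']-[.307,.419,0])
print('t',o['time'],'TCP bin',T.round(4),'F',o['wrist_force'].round(2),'M',o['torque'].round(3),'open',round(o['opening'],5),'gf',round(o['grasp_force'],1))
G=T+[0,0,.0185] # true grip point when level: TCP z-.0315+.05
f=lambda a,b,l:round(float(np.degrees(np.arctan2(b[2]-a[2],b[0]-a[0])))-l,1)
if 'lip' in P: print('tilt lip-TCP',f(P['lip'],G,24.4))
if 'tray' in P: print('tilt tray-TCP',f(P['tray'],G,36.3))
if 'grip' in P and 'lip' in P: print('tilt lip-grip',f(P['lip'],P['grip'],24.4))
E
python3 tilt.py
```

```text
t 12.9 TCP bin [ 1.182e-01 -1.000e-04  1.099e-01] F [ 0.59 -0.74 -2.88] M [-0.055 -0.072 -0.03 ] open 0.04941 gf 18.3
```

Call:
{"fn": "arm_command", "kwargs": {"series": [[0,0,0,0],[0,0,0,0],[0,0,0,0],[0,0,0,0],[0,0,0,0]], "hand": 0.0495}}

```text
time: 13.4
ee_pos: [0.3366, 0.3045, 0.1099]
tcp_rot: [180.0, 0.0, -75.7]
wrist_force: [1.0, -0.1, -2.9]
opening: 0.0497
grasp_force: 11.2
```

```bash
python3 tilt.py
```

```text
t 14.0 TCP bin [ 1.183e-01 -1.000e-04  1.099e-01] F [-0.1   0.24 -2.51] M [-0.096 -0.013 -0.06 ] open 0.0493 gf 11.2
```

```bash
python3 - <<'E'
s=open('tilt.py').read()
s=s.replace("s=cam('scene'); t=cam('top'); P={}","N=['lip','tray']; P={}; s=cam('scene'); MS={n:bot.mark_of('scene',n) for n in N}; t=cam('top'); MT={n:bot.mark_of('top',n) for n in N}")
s=s.replace("for n in ['lip','tray','grip','vial_red','vial_green']:","for n in N:").replace("a=bot.mark_of('scene',n); b=bot.mark_of('top',n)","a=MS[n]; b=MT[n]")
open('tilt.py','w').write(s)
E
python3 tilt.py
```

```text
t 14.3 TCP bin [ 1.183e-01 -1.000e-04  1.099e-01] F [-1.08  1.18 -1.36] M [-0.053  0.014 -0.044] open 0.0498 gf 11.2
```

```bash
sed -i 's/^for n in N:/for n in N:\n    print(n,[(x["location"],round(x["confidence"],2)) for x in MS[n]],[(x["location"],round(x["confidence"],2)) for x in MT[n]])/' tilt.py; sed -i 's/g<.015/g<.04/' tilt.py; python3 tilt.py
```

```text
lip [([253.4, 272.6], 0.89)] []
tray [([260.3, 250.4], 0.59)] []
t 14.6 TCP bin [ 1.183e-01 -1.000e-04  1.099e-01] F [-0.26  0.33 -2.91] M [-0.072  0.017  0.035] open 0.04952 gf 11.2
```

```bash
cat > wt.py <<'E'
from h import *
def wray(c,px):
    K=np.array(c['camera_matrix']); u=np.array(px)-[K[0,2],K[1,2]]; r=np.hypot(*u); th=r/K[0,0]
    T=np.array(c['T_tool_cam']); d=np.array([np.sin(th)*u[0]/r,-np.sin(th)*u[1]/r,-np.cos(th)])
    return T[:3,3],T[:3,:3]@d
c=cam('wrist'); o=bot.get_obs()
th=np.radians(np.arange(-30,80,.25))
for n,(x,z) in {'lip':(-42,0),'tray':(0,0),'grip':(68,50)}.items():
    m=bot.mark_of('wrist',n)[:2]
    for k in m:
        p,d=wray(c,k['location']); d=d/np.linalg.norm(d)
        rx,rz=(x-68)/1e3,(z-50-5)/1e3     # pivot ~ tray (68,0,55), tool (0,0,-.0235)
        X=np.c_[rx*np.cos(th)-rz*np.sin(th),0*th,-.0235-(rx*np.sin(th)+rz*np.cos(th))]
        e=np.linalg.norm(np.cross(X-p,d),axis=1); i=e.argmin()
        print(n,np.round(k['location'],1),round(k['confidence'],2),'tilt',np.degrees(th[i]),'err',round(e[i],4))
cv2.imwrite('pics/wl.png',c['color'])
print('t',o['time'],'pos',o['ee_pos'].round(4),'F',o['wrist_force'].round(2),'M',o['torque'].round(3),'open',round(o['opening'],5),'gf',round(o['grasp_force'],1))
E
python3 wt.py
```

```text
lip [257.4 291.8] 0.6 tilt 11.75 err 0.0018
tray [257.  256.7] 0.62 tilt 13.75 err 0.0013
tray [254.5 227.3] 0.28 tilt 30.5 err 0.0009
grip [254.2 225.1] 0.93 tilt 66.0 err 0.0024
t 14.65 pos [0.3366 0.3045 0.1099] F [ 0.33  0.16 -2.64] M [-0.059  0.011 -0.017] open 0.05013 gf 11.2
```

Call:
{"fn": "arm_command", "kwargs": {"series": [[-0.0024,0,-0.0026,0],[-0.005,0,-0.005,0],[-0.0075,0,-0.0075,0],[-0.01,0,-0.01,0],[-0.0122,0,-0.0119,0]]}}

```text
time: 15.3
ee_pos: [0.3335, 0.3166, 0.1221]
tcp_rot: [-180.0, 0.0, -75.7]
wrist_force: [-0.6, 0.1, -3.0]
opening: 0.0493
grasp_force: 11.1
```

```bash
python3 wt.py
```

```text
lip [257.1 284.9] 0.73 tilt 14.999999999999998 err 0.0015
tray [256.7 252.3] 0.92 tilt 16.25 err 0.001
grip [255.5 221.3] 0.91 tilt 66.75 err 0.0045
t 15.35 pos [0.3336 0.3169 0.1223] F [-0.52 -1.19 -2.95] M [-0.03   0.078 -0.028] open 0.04908 gf 11.2
```

Call:
{"fn": "arm_command", "kwargs": {"series": [[0,0,0,0],[0,0,0,0],[0,0,0,0],[0,0,0,0],[0,0,0,0]], "hand": 0.0497}}

```text
time: 16.0
ee_pos: [0.3336, 0.3163, 0.1218]
tcp_rot: [-180.0, 0.0, -75.7]
wrist_force: [-0.2, 0.6, -1.9]
opening: 0.0499
grasp_force: 6.5
```

```bash
python3 wt.py
```

```text
lip [255.2 268.6] 0.86 tilt 22.75 err 0.0004
tray [258.7 234.3] 0.77 tilt 26.5 err 0.0027
grip [255.9 218.2] 0.83 tilt 67.25 err 0.0063
t 16.05 pos [0.3336 0.3163 0.1218] F [-0.66  0.11 -2.73] M [-0.022  0.038  0.009] open 0.04945 gf 6.5
```

Call:
{"fn": "arm_command", "kwargs": {"series": [[-0.0028,0,-0.0021,0],[-0.0056,0,-0.0042,0],[-0.0084,0,-0.0062,0],[-0.0112,0,-0.008,0],[-0.014,0,-0.0096,0]]}}

```text
time: 16.7
ee_pos: [0.33, 0.3302, 0.1316]
tcp_rot: [-180.0, 0.0, -75.7]
wrist_force: [0.4, 0.4, -4.2]
opening: 0.0498
grasp_force: 6.3
```

```bash
python3 wt.py
```

```text
lip [254.8 256.7] 0.85 tilt 28.25 err 0.0008
tray [259.  223.5] 0.86 tilt 32.75 err 0.003
grip [255.8 213.8] 0.82 tilt 68.25 err 0.0088
t 16.75 pos [0.3301 0.3305 0.1318] F [-0.61  0.55 -3.22] M [ 0.087  0.031 -0.009] open 0.04958 gf 6.3
```

Call:
{"fn": "arm_command", "kwargs": {"series": [[-0.0035,0,-0.002,0],[-0.007,0,-0.004,0],[-0.011,0,-0.0056,0],[-0.0145,0,-0.0066,0],[-0.018,0,-0.0078,0]]}}

```text
time: 17.4
ee_pos: [0.3256, 0.3477, 0.1393]
tcp_rot: [-180.0, 0.0, -75.7]
wrist_force: [-0.1, -0.1, -2.6]
opening: 0.0499
grasp_force: 6.3
```

```bash
python3 wt.py
```

```text
lip [255.4 252.2] 0.88 tilt 30.25 err 0.0002
tray [255.8 221.4] 0.62 tilt 34.0 err 0.0003
grip [256.1 212.5] 0.88 tilt 68.5 err 0.0096
t 17.45 pos [0.3255 0.3481 0.1394] F [ 0.33 -0.68 -2.7 ] M [ 0.023  0.036 -0.005] open 0.04991 gf 6.3
```

Call:
{"fn": "arm_command", "kwargs": {"series": [[0,0,0,0],[0,0,0,0],[0,0,0,0],[0,0,0,0],[0,0,0,0]], "hand": 0.0498}}

```text
time: 18.1
ee_pos: [0.3257, 0.3473, 0.1392]
tcp_rot: [-180.0, 0.0, -75.7]
wrist_force: [1.0, 0.1, -2.9]
opening: 0.0496
grasp_force: 4.1
```

```bash
python3 wt.py; python3 - <<'E'
from h import *
for n in ('wrist','scene'):
    cam(n)
    for t in ('vial_red','vial_green'): print(n,t,[(np.round(k['location']).tolist(),round(k['confidence'],2)) for k in bot.mark_of(n,t)[:4]])
E
```

```text
tray [259.5 222.8] 0.95 tilt 33.0 err 0.0034
grip [256.4 213.7] 0.85 tilt 68.25 err 0.0089
t 18.15 pos [0.3257 0.3473 0.1392] F [ 0.06 -0.67 -3.11] M [-0.053 -0.032 -0.027] open 0.04951 gf 4.1
wrist vial_red [([241.0, 276.0], 0.83), ([358.0, 116.0], 0.81), ([127.0, 126.0], 0.6), ([117.0, 204.0], 0.58)]
wrist vial_green [([295.0, 258.0], 0.59)]
scene vial_red [([325.0, 256.0], 0.81), ([154.0, 267.0], 0.76), ([231.0, 305.0], 0.48)]
scene vial_green [([274.0, 324.0], 0.79)]
```

```bash
cat > f3.py <<'E'
from wt import wray
from h import *
from scipy.optimize import least_squares
c=cam('wrist'); ms={n:bot.mark_of('wrist',n)[:1] for n in ('lip','tray','grip')}
B={'lip':(-42,0),'tray':(0,0),'grip':(68,50)}
def run(D):
    def f(v):
        r=[]
        for n,px in D.items():
            x,z=(B[n][0]-68)/1e3,(B[n][1]-55)/1e3; p,d=wray(c,px); d=d/np.linalg.norm(d)
            X=np.array([v[0]+x*np.cos(v[2])-z*np.sin(v[2]),0,v[1]-(x*np.sin(v[2])+z*np.cos(v[2]))])
            n2=np.cross(d,[0,1,0]); n2/=np.linalg.norm(n2); r.append((X-p)@n2)
        return np.r_[r,.02*(np.array(v[:2])-[0,-.0235])]
    s=least_squares(f,[0,-.0235,.5]); return (s.x[:2]*1e3).round(1),np.degrees(s.x[2]).round(1),s.cost
old=[{'lip':(257.4,291.8),'tray':(257,256.7),'grip':(254.2,225.1)},{'lip':(257.1,284.9),'tray':(256.7,252.3),'grip':(255.5,221.3)},{'lip':(255.2,268.6),'tray':(258.7,234.3),'grip':(255.9,218.2)},{'lip':(254.8,256.7),'tray':(259,223.5),'grip':(255.8,213.8)},{'lip':(255.4,252.2),'tray':(255.8,221.4),'grip':(256.1,212.5)}]
for D in old: print(run(D))
D={n:m[0]['location'] for n,m in ms.items() if m}; print(D)
print(run(D))
E
sed -i 's/^c=cam/if __name__!="__main__": raise SystemExit\nc=cam/' wt.py; python3 - <<'E'
s=open('wt.py').read()
a,b=s.split('if __name__!="__main__": raise SystemExit\n')
open('wt.py','w').write(a+'if __name__=="__main__":\n'+''.join('    '+l+'\n' for l in b.splitlines()))
s=open('h.py').read()
E
python3 f3.py
python3 - <<'E'
import sys; sys.path.insert(0,'.')
from h import *
c=cam('scene'); w=np.radians(-75.5); Rb=np.array([[np.cos(w),np.sin(w)],[-np.sin(w),np.cos(w)]])
for n,p in (('red',[231,305]),('green',[274,324])): print(n,[ (Rb@(onz(c,p,z)[:2]-[.307,.419])).round(3) for z in (.005,.015,.05)])
E
```

```text
(array([ 13.1, -42.2]), np.float64(12.3), np.float64(1.2664167388874917e-07))
(array([  5. , -18.4]), np.float64(11.7), np.float64(1.0598797701030997e-08))
(array([ 25.5, -64.3]), np.float64(22.9), np.float64(5.295689978740955e-07))
(array([ 28., -66.]), np.float64(26.9), np.float64(5.839217881859689e-07))
(array([ 21.8, -49.2]), np.float64(27.3), np.float64(2.588708402182035e-07))
{'lip': [257.9, 253.9], 'tray': [258.4, 221.2], 'grip': [256.0, 211.2]}
(array([ 27.4, -61.5]), np.float64(27.2), np.float64(4.959605806835361e-07))
red [array([-0.009,  0.028]), array([-0.015,  0.026]), array([-0.036,  0.019])]
green [array([-0.024, -0.047]), array([-0.029, -0.048]), array([-0.049, -0.051])]
```

Call:
{"fn": "arm_command", "kwargs": {"series": [[0,0,0,0],[-0.01,0,0,0],[-0.023,0,0,0],[-0.036,0,0,0],[-0.046,0,0,0]], "hand": 0.0493}}

```text
time: 19.35
ee_pos: [0.3138, 0.3934, 0.139]
tcp_rot: [180.0, 0.0, -75.7]
wrist_force: [-0.2, -0.1, -3.6]
opening: 0.0493
grasp_force: 11.4
```

Call:
{"fn": "arm_command", "kwargs": {"series": [[-0.007,0,0,0],[-0.014,0,-0.002,0],[-0.021,0,-0.004,0],[-0.028,0,-0.006,0],[-0.036,0,-0.008,0]]}}

```text
time: 19.85
ee_pos: [0.3057, 0.4273, 0.1482]
tcp_rot: [-179.9, 0.0, -75.8]
wrist_force: [0.4, -3.3, 5.6]
opening: 0.0497
grasp_force: 12.1
```

```bash
python3 wt.py; python3 d.py 0.307 0.419 0.147 -75.7
```

```text
tray [260.  186.4] 0.78 tilt 54.25 err 0.0037
grip [258.5 205. ] 0.6 tilt 70.0 err 0.014
t 19.9 pos [0.3055 0.4283 0.1485] F [-0.29 -3.63  5.91] M [-0.863  0.075 -0.013] open 0.04923 gf 12.1
t 20.05 pos [0.3056 0.4273 0.1481] rot [-1.7994e+02  4.0000e-02 -7.5740e+01] q [ 54.4   0.8   0.5  89.6  -0.  -49.8] F [ 0.8  -3.76  6.22] M [-0.8   -0.128 -0.027] open 0.0494 gf 12.1
shift [0.0084 0.0007 0.0011] turn -0.0007
```

Call:
{"fn": "arm_command", "kwargs": {"series": [[0,0,0,0],[0,0,0,0],[0.002,0,-0.003,0],[0.008,0,-0.009,0],[0.015,0,-0.014,0]], "hand": 0.03, "grip_force": 120}}

```text
time: 20.55
ee_pos: [0.3091, 0.412, 0.1614]
tcp_rot: [180.0, 0.0, -75.7]
wrist_force: [-0.4, 0.8, -2.4]
opening: 0.0446
grasp_force: 122.7
```

```bash
python3 wt.py; python3 d.py 0.3223 0.36 0.163 -75.7; python3 look.py h5 .05 | grep scene
```

```text
tray [258.4 188.7] 0.71 tilt 52.75 err 0.0024
tray [255.  200.9] 0.69 tilt 45.75 err 0.0005
grip [257.1 205.8] 0.86 tilt 69.75 err 0.0135
t 20.6 pos [0.3096 0.4113 0.1624] F [ 1.26 -0.44 -1.32] M [-0.066 -0.111  0.009] open 0.04474 gf 122.6
t 20.75 pos [0.3093 0.4122 0.1613] rot [-1.7999e+02  2.0000e-02 -7.5770e+01] q [ 53.1  -0.4   0.7  91.1   0.  -51.1] F [-0.45 -0.68 -3.34] M [ 0.041 -0.048 -0.012] open 0.0449 gf 122.8
shift [ 0.0538  0.0002 -0.0017] turn -0.0012
scene lip 0.92 world [0.3127 0.4254] bin [-0.0048  0.0071]
scene tray 0.65 world [0.3259 0.3791] bin [0.0434 0.0083]
scene grip 0.89 world [0.3491 0.3293] bin [0.0973 0.0183]
scene rim 0.37 world [0.2415 0.4647] bin [-0.0606 -0.052 ]
scene bin 0.74 world [0.3048 0.4206] bin [-0.0021 -0.0017]
```

Call:
{"fn": "arm_command", "kwargs": {"series": [[0.008,0,0,0],[0.02,0,0,0],[0.034,0,0,0],[0.047,0,0,0],[0.054,0,0,0]]}}

```text
time: 21.85
ee_pos: [0.3229, 0.3583, 0.1615]
tcp_rot: [-180.0, 0.0, -75.8]
wrist_force: [-0.3, 0.1, -2.4]
opening: 0.0448
grasp_force: 122.7
```

Call:
{"fn": "arm_command", "kwargs": {"series": [[0,0,0.004,0],[0,0,0.008,0],[0,0,0.012,0],[0,0,0.015,0],[0,0,0.016,0]]}}

```text
time: 22.35
ee_pos: [0.3222, 0.36, 0.1445]
tcp_rot: [180.0, -0.0, -75.7]
wrist_force: [-0.8, -0.2, -2.1]
opening: 0.0448
grasp_force: 122.8
```

Call:
{"fn": "arm_command", "kwargs": {"series": [[0,0,0.001,0],[0,0,0.002,0],[0,0,0.003,0],[0,0,0.004,0],[0,0,0.005,0]]}}

```text
time: 22.85
ee_pos: [0.3225, 0.36, 0.1402]
tcp_rot: [-180.0, 0.0, -75.7]
wrist_force: [0.8, -0.3, -3.0]
opening: 0.0447
grasp_force: 122.8
```

Call:
{"fn": "arm_command", "kwargs": {"series": [[0,0,0.001,0],[0,0,0.002,0],[0,0,0.003,0],[0,0,0.004,0],[0,0,0.005,0]]}}

```text
time: 23.35
ee_pos: [0.3225, 0.36, 0.1352]
tcp_rot: [-180.0, 0.0, -75.7]
wrist_force: [0.6, 0.0, -2.6]
opening: 0.0445
grasp_force: 122.9
```

Call:
{"fn": "arm_command", "kwargs": {"series": [[0,0,0.001,0],[0,0,0.002,0],[0,0,0.003,0],[0,0,0.004,0],[0,0,0.005,0]]}}

```text
time: 23.85
ee_pos: [0.3225, 0.3601, 0.1303]
tcp_rot: [-180.0, 0.0, -75.7]
wrist_force: [0.6, 1.7, -0.5]
opening: 0.0448
grasp_force: 123.6
```

```bash
python3 wt.py; python3 look.py h6 .045 | grep scene
```

```text
lip [239.6 273.1] 0.61 tilt 20.5 err 0.0155
tray [255.2 190.8] 0.78 tilt 51.75 err 0.0004
grip [257.  203.2] 0.63 tilt 70.25 err 0.0149
t 23.9 pos [0.3225 0.3601 0.1301] F [-0.1   1.25 -0.09] M [ 0.3   -0.056  0.052] open 0.04469 gf 123.7
scene lip 0.65 world [0.3103 0.3993] bin [ 0.0199 -0.0017]
scene tray 0.68 world [0.3324 0.3468] bin [0.0763 0.0065]
scene grip 0.83 world [0.3534 0.2914] bin [0.1352 0.013 ]
scene bin 0.86 world [0.3042 0.4153] bin [ 0.0028 -0.0037]
```

```bash
python3 - <<'E'
import cv2,numpy as np
a=cv2.resize(cv2.imread('pics/h6.png'),None,fx=.66,fy=.66); b=cv2.imread('pics/wl.png')[100:384,130:400]; b=cv2.resize(b,(376,396))
cv2.imwrite('pics/z.png',np.hstack([a[:396],b]))
E
```

```text
(no output)
```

View pics/z.png

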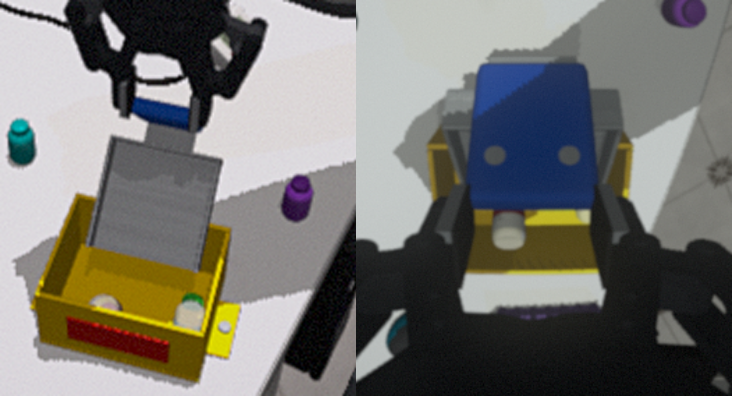

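Call:
{"fn": "arm_command", "kwargs": {"series": [[0,0,-0.006,0],[0,0,-0.018,0],[0,0,-0.032,0],[0,0,-0.046,0],[0.001,0,-0.056,0]]}}

```text
time: 25.15
ee_pos: [0.323, 0.3592, 0.1883]
tcp_rot: [-179.9, 0.0, -75.7]
wrist_force: [0.4, -0.2, -1.4]
opening: 0.0447
grasp_force: 122.8
```

Call:
{"fn": "arm_command", "kwargs": {"series": [[0.009,0,0,0],[0.023,0,0,0],[0.039,0,0,0],[0.054,0,0,0],[0.064,0,0,0]]}}

```text
time: 25.65
ee_pos: [0.3388, 0.295, 0.186]
tcp_rot: [180.0, -0.0, -75.8]
wrist_force: [0.4, -0.2, -2.3]
opening: 0.0448
grasp_force: 122.8
```

Call:
{"fn": "arm_command", "kwargs": {"series": [[0,0,0.01,0],[0,0,0.028,0],[0,0,0.048,0],[0,0,0.066,0],[0,0,0.078,0]]}}

```text
time: 26.15
ee_pos: [0.3379, 0.2966, 0.1061]
tcp_rot: [179.9, -0.0, -75.7]
wrist_force: [0.1, -0.3, -2.5]
opening: 0.0449
grasp_force: 122.9
```

Call:
{"fn": "arm_command", "kwargs": {"series": [[0,0,0.003,0],[0,0,0.006,0],[0,0,0.009,0],[0,0,0.012,0],[0,0,0.014,0]]}}

```text
time: 26.65
ee_pos: [0.3386, 0.2971, 0.0943]
tcp_rot: [-180.0, 0.0, -75.7]
wrist_force: [-0.3, 1.2, -3.0]
opening: 0.0445
grasp_force: 122.9
```

```bash
python3 d.py .3383 .298 .093 -75.7
```

```text
t 26.65 pos [0.3386 0.2971 0.0943] rot [-1.7997e+02  2.0000e-02 -7.5740e+01] q [ 41.3  -9.5 -15.2  84.3   0.  -63. ] F [-0.34  1.2  -3.  ] M [ 0.045  0.004 -0.001] open 0.0445 gf 122.9
shift [-0.001   0.0001  0.0013] turn -0.0007
```

Call:
{"fn": "arm_command", "kwargs": {"series": [[0,0,0,0],[0.008,0,0.005,0],[0.018,0,0.01,0],[0.03,0,0.016,0],[0.042,0,0.023,0]], "hand": 0.0491, "grip_force": 20}}

```text
time: 27.15
ee_pos: [0.3496, 0.255, 0.072]
tcp_rot: [-179.9, -0.0, -75.8]
wrist_force: [-0.6, -2.7, 5.3]
opening: 0.0491
grasp_force: 20.9
```

```bash
python3 wt.py
```

```text
lip [256.4 249.1] 0.93 tilt 31.750000000000004 err 0.0008
lip [258.3 218.4] 0.66 tilt 46.0 err 0.0027
tray [260.2 217.1] 0.84 tilt 36.5 err 0.004
grip [255.5 210.5] 0.91 tilt 68.75 err 0.0107
t 27.2 pos [0.3494 0.2535 0.0707] F [ 1.61 -3.29  2.78] M [-0.469 -0.241  0.049] open 0.04945 gf 20.8
```

Call:
{"fn": "arm_command", "kwargs": {"series": [[0.008,0,0.005,0],[0.016,0,0.011,0],[0.023,0,0.017,0],[0.03,0,0.023,0],[0.036,0,0.029,0]]}}

```text
time: 27.85
ee_pos: [0.3575, 0.2208, 0.0412]
tcp_rot: [180.0, 0.0, -75.7]
wrist_force: [0.3, 0.2, -1.3]
opening: 0.0492
grasp_force: 20.5
```

```bash
python3 wt.py
```

```text
lip [254.8 298.2] 0.61 tilt 8.75 err 0.0007
tray [257.1 260.1] 0.7 tilt 11.75 err 0.0013
grip [255.9 220. ] 0.67 tilt 67.0 err 0.0052
t 27.9 pos [0.3573 0.22   0.0404] F [ 1.43 -0.54 -1.49] M [ 0.084 -0.212 -0.112] open 0.04944 gf 20.6
```

Nearly flat; lower the last 9 mm and press lightly, then check.

Call:
{"fn": "arm_command", "kwargs": {"series": [[0.001,0,0.002,0],[0.002,0,0.004,0],[0.003,0,0.006,0],[0.004,0,0.008,0],[0.005,0,0.0095,0]]}}

```text
time: 28.55
ee_pos: [0.359, 0.2165, 0.0326]
tcp_rot: [-180.0, -0.0, -75.7]
wrist_force: [-0.1, -0.3, 0.4]
opening: 0.0491
grasp_force: 20.6
```

```bash
python3 wt.py; python3 look.py f1 0 | grep scene
```

```text
lip [254.1 310.3] 0.61 tilt 3.25 err 0.0013
tray [258.7 269.3] 0.92 tilt 6.5 err 0.0027
grip [253.7 223.7] 0.75 tilt 66.5 err 0.0032
t 28.6 pos [0.3589 0.2163 0.0324] F [ 1.09 -0.22 -0.83] M [-0.054 -0.092 -0.014] open 0.04934 gf 20.6
scene lip 0.89 world [0.3336 0.3188] bin [0.1036 0.0007]
scene tray 0.84 world [0.3451 0.2836] bin [0.1407 0.003 ]
scene grip 0.92 world [0.3587 0.2131] bin [ 0.2123 -0.0015]
scene rim 0.81 world [0.322  0.3723] bin [0.049  0.0028]
scene bin 0.69 world [0.3028 0.4158] bin [ 0.002  -0.0049]
```

Call:
{"fn": "arm_command", "kwargs": {"series": [[0,0,0.001,0],[0,0,0.002,0],[0,0,0.003,0],[0,0,0.003,0],[0,0,0.003,0]]}}

```text
time: 29.85
ee_pos: [0.359, 0.2164, 0.0302]
tcp_rot: [-180.0, -0.0, -75.7]
wrist_force: [-0.7, -3.5, 6.0]
opening: 0.0492
grasp_force: 21.1
```

Call:
{"fn": "arm_command", "kwargs": {"series": [[0,0,0,0],[0,0,0,0],[0,0,0,0],[0,0,0,0],[0,0,0,0]], "hand": 0.07}}

```text
time: 30.35
ee_pos: [0.3589, 0.2165, 0.0296]
tcp_rot: [180.0, -0.0, -75.7]
wrist_force: [0.2, 0.2, -0.7]
opening: 0.0701
grasp_force: 0.0
```

Call:
{"fn": "arm_command", "kwargs": {"series": [[0,0,-0.01,0],[0,0,-0.03,0],[0,0,-0.06,0],[0,0,-0.09,0],[0,0,-0.12,0]]}}

```text
time: 30.85
ee_pos: [0.3588, 0.2164, 0.1517]
tcp_rot: [-180.0, 0.0, -75.7]
wrist_force: [1.2, 0.7, 0.7]
opening: 0.07
grasp_force: 0.0
```

```bash
python3 look.py f2 0; python3 - <<'E'
from h import *
w=np.radians(-75.5); Rb=np.array([[np.cos(w),np.sin(w)],[-np.sin(w),np.cos(w)]])
c=cam('scene')
for t in ('vial_red','vial_green'): print(t,[((Rb@(onz(c,k['location'],.015)[:2]-[.307,.419])).round(3),round(k['confidence'],2)) for k in bot.mark_of('scene',t)[:4]])
o=bot.get_obs(); print(o['time'],o['ee_pos'],o['wrist_force'],o['opening'],o['grasp_force'])
E
```

```text
scene lip 0.72 world [0.3286 0.3136] bin [ 0.1074 -0.0055]
scene tray 0.77 world [0.344  0.2772] bin [0.1466 0.0003]
scene grip 0.75 world [0.3585 0.2139] bin [ 0.2115 -0.0015]
scene rim 0.67 world [0.3244 0.3723] bin [0.0496 0.0051]
scene bin 0.96 world [0.307  0.4202] bin [-0.0011  0.0003]
top lip 0.92 world [0.3367 0.3189] bin [0.1043 0.0037]
top tray 0.9 world [0.3482 0.2768] bin [0.148  0.0043]
top grip 0.71 world [0.3679 0.2172] bin [0.2106 0.0084]
top rim 0.88 world [0.3187 0.3689] bin [ 0.0514 -0.0012]
top bin 0.69 world [0.3098 0.4208] bin [-0.0011  0.0032]
vial_red [(array([ 0.131, -0.11 ]), 0.71), (array([0.119, 0.148]), 0.68), (array([0.02 , 0.164]), 0.61), (array([-0.02 ,  0.027]), 0.43)]
vial_green [(array([-0.027, -0.049]), 0.55), (array([ 0.09 , -0.011]), 0.47)]
31.6 [0.35887422 0.21644391 0.14955558] [ 0.1834077  -1.08979454 -0.3976749 ] 0.0698907983157912 0.0
```

```bash
python3 -c "
from workcell import bot
print(bot.job_done())"
```

```text
the job is handed in; nothing more can be done
None
```

I handed the job in at about 32 s without seeing a verdict: both vials lie in the bin, and the empty tray stands flat on the bench about 55 mm clear of it, released. I pinched the blue plate across its 50 mm width, not its thickness, because the arm cannot tilt the tool; the vials slid out at about 30 degrees, and I then raised the tip to about 45 degrees by briefly pushing the lip against the bin's far wall.

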